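# Post a rejected end plate into the reject box

### The arm

A 7-joint arm with a two-finger parallel gripper is mounted at the origin on the work surface. World frame = base frame: x ahead of the robot, y to its left, z up, the work surface at z = 0. Lengths are in m, angles in rad, forces in N, time in s.
With the tool pointing down it reaches from about 0.35 to 0.9 m from the base axis. Payload 8.1 kg.
Tool frame: the origin (TCP) lies at the very end of the fingers, on their centre line; the grasp point (between the pads) lies 19 mm behind it (arm.grip_point_offset is the distance from the TCP to the grasp point, in m); z points along the fingers, y is the line along which they close (so a half turn about z gives the same grasp; the last joint's range is limited). The gripper opens to 92 mm and grips with 3 to 60 N. Pads are 19 mm wide; open, the fingers measure 130 mm over their backs; the gripper's body (75 mm by 190 mm) begins 47 mm behind the grasp point.
Start: joints at [1.134, 0.434, 0.025, 1.573, -0.012, 1.134, -0.075], TCP at [0.205, -0.591, 0.227] pointing down, gripper open.
Joint ranges: [-2.62, 2.62], [-0.44, 2.09], [-1.27, 1.32], [0.08, 2.57], [-1.32, 4.46], [0.12, 2], [-2.74, 2.74]. Speed limits (rad/s): [2.22, 2.22, 3.01, 3.01, 3.14, 3.14, 3.14].

### API

Orientations are given as a unit quaternion [w, x, y, z].
In Python, from station import arm gives the robot as it stands.
- The arm moves only by the shell command python3 -m handwheel 'ROWS' [FORCE]. ROWS is JSON, a list of rows, each an object of numbers: "tx", "ty", "tz": the shift along the world's x, y, z in cm; "rx", "ry", "rz": the turn, a rotation vector about the world's x, y, z in degrees; "jaw": the finger opening in cm, from 0 to 9.18. In form: [{"tx": .., "ty": .., "tz": .., "rx": .., "ry": .., "rz": .., "jaw": ..}, ...]. A call has 1 to 12 rows; each row is the pose to reach, as a shift and turn from the pose commanded when the call began; what a row does not reach only later rows make up. A row lasts 1/12 s, in which the tool goes at most 41.7 mm and 7.16 degrees, less where a joint would pass 70% of its speed; a pose out of reach is approached as far as the arm can. A call with a gripper value outside its range is refused whole. The fingers move at their own pace and stop on an object; FORCE is the grip in N (left out, the last holds). Time passes only in rows, so rows that repeat a pose let the fingers close. It gives the time, the measured TCP pose, the force, the opening and the grip force at its end, in the units of the state.
- arm.read_state(): the state, without advancing time (a new reading comes with each control period).
- arm.read_camera(name): name is "side" or "top"; returns the picture (420x560x3 uint8, blue, green, red); there is no depth.
- arm.get_calibration(name): a dict with "K" (3x3 intrinsics, pixels), "R" (3x3) and "t" (3): a world point X has camera coordinates R X + t. Camera axes: x right, y down, z forward; pixel columns grow to the right and rows downward; lengths in m; the calibration is good to about 2 mm. A picture is of the moment at which its call begins. get_calibration takes no time and is no camera call.
- arm.job_done(): hands the job in; it is judged then, once.
The state is a dict: "time_s": time; "qpos": joint angles; "qd": joint speeds; "tau": joint torques, N m; "tool_pos": TCP position; "tool_rot": TCP orientation; "contact_force": force on the tool from outside, world axes, zero at the start; "ft_torque": the same for the moment, N m; "gripper_width": opening from 0.0 (shut) to 1.0 (fully open); "grip_force": force on a finger pad.
Only numpy, scipy, OpenCV 4.12 (cv2) and the standard library are available. Lean on these libraries where they do the work, as an engineer would, in place of code of your own. Each camera call takes 0.05 s, during which the arm holds its last target. There are 200 camera calls.

### The job

The aluminium end plate with the red dot, leaning on the blue sloping rest, is a reject. Stand it on end in the slot of the empty white block and let go of it there; then take it again from straight above, lift it out and drop it through the slot in the lid of the red reject box. Do not disturb the good plate in the green block or the other loose things on the bench.

Things in the scene. Friction and masses are not known exactly. Their poses are not given: they have to be found in the camera images.
- reject: the rejected aluminium end plate, a rectangular slab 14 x 50 x 100 mm (its x, y, z), red dots on its faces, about 0.14 kg; origin at its centre; z runs along its 100 mm length, x is the normal of its broad faces. It starts on the sloping rest, its length 50 degrees above level, foot end low and away from the robot, top end towards it, y level
- rest: fixed blue sloping rest, steel base 120 x 70 x 10 mm; origin at the centre of its underside, z up. The slope, 32 mm wide (y) and 96 mm long, rises at 50 degrees towards its own +x, which points roughly at the robot, and is narrower than the plate, so the plate's long edges are free for fingers; a 44 mm wide lip holds its foot. The plate's centre is 77 mm up, its top end about 120 mm
- block: fixed white plastic block, empty at the start, 60 x 90 x 38 mm (x, y, z); origin at the centre of its underside on the bench, z up. A slot in the middle of its top, 17 mm (x) by 55 mm (y), 30 mm deep, floor 8 mm above the bench, mouth chamfered 3 mm. A plate standing fully home in it has its centre 58 mm and its top 108 mm above the bench
- box: fixed red reject box with a closed lid (far wall clear), 150 x 140 x 140 mm (x, y, z), walls and lid 5 mm; origin at the centre of its underside on the bench, z up. In the middle of the lid a yellow-framed slot 26 mm (x) by 68 mm (y), its mouth 140 mm above the bench; the hollow below is 130 mm high
- good: the good end plate, same shape as the rejected one but with green dots; loose, stands on end in the green block; origin at its centre. Leave it
- good_block: fixed green block of the same shape as the white one, holds the good plate; origin at the centre of its underside
- driver: loose blue-handled screwdriver lying on the bench, about 200 mm long; leave it
- offcut: loose offcut of square aluminium profile, 110 x 44 x 44 mm, origin at the centre of its underside; leave it
- tape: loose orange ring of tape, 70 mm across, 25 mm high, origin at the centre of its underside; leave it
Not all that is in view belongs to the job. What is shaped like the reject but orange or turquoise is not meant.

How it is judged:
On the way, in this order (a step that is already met when the one before it is completed fails the run):
1. the rejected plate stands on end, fully home in the white block's slot, at rest and let go (horizontal distance between reject and block below 0.012 m and z of reject in the frame of block between 0.05 and 0.063 m and angle between the z axis of reject and the z axis of block, either way round below 0.2 rad and contact force between the fingers and reject below 0.1 N and linear speed of reject below 0.02 m/s), for 0.2 s.
2. the plate, taken again by a gripper pointing straight down (within about 25 degrees), is lifted clear of the block (contact force between the fingers and reject above 0.5 N and z of reject in the frame of block above 0.095 m and angle between the grasp point's own x axis and vertical between 1.13 and 2.01 rad and angle between the grasp point's own y axis and vertical between 1.13 and 2.01 rad), for 0.05 s.
At the end, for the whole second after the job is handed in: The rejected plate is wholly inside the reject box below its lid (its centre inside the walls and less than 90 mm above the bench), and the good plate still stands in the green block (centre within 12 mm of the block's, within 0.2 rad of upright) (x of reject in the frame of box between -0.07 and 0.07 m and y of reject in the frame of box between -0.065 and 0.065 m and z of reject in the frame of box between 0 and 0.09 m and horizontal distance between good and good_block below 0.012 m and angle between good's own z axis and vertical below 0.2 rad); the robot touches nothing.
It fails at once if the good is moved by more than 20 mm (distance of good from where it was at the start of the episode above 0.02 m).
It fails at once if the driver is moved by more than 30 mm (distance of driver from where it was at the start of the episode above 0.03 m).
It fails at once if the offcut is moved by more than 30 mm (distance of offcut from where it was at the start of the episode above 0.03 m).
It fails at once if the tape is moved by more than 30 mm (distance of tape from where it was at the start of the episode above 0.03 m).
It also fails if it takes over 64 s, if anything falls off the work surface, if the arm or the gripper's body presses on something with over 40 N, if the wrist force passes 120 N, or if a joint passes its speed limit or range.

## Working session

There is one attempt and no reset: what is moved stays moved. The work goes in short steps, Python scripts to look and compute and a shell command to move; the robot and the scene stay as the last step left them, time stands still between calls to the robot, and variables do not carry over. Pictures are saved under pics/ and viewed, at most 12 in all, crops included, and the job is handed in when it is done.

```bash
ls; mkdir -p pics; python3 - <<'E'
from station import arm
import cv2
s=arm.read_state();print(s['tool_pos'],s['tool_rot'],s['gripper_width'],arm.grip_point_offset)
for n in('side','top'):
    cv2.imwrite(f'pics/{n}0.png',arm.read_camera(n)); c=arm.get_calibration(n);print(n,c)
E
```

```text
pics
[ 0.20454616 -0.59004997  0.22593843] [-7.58607479e-04  9.86110734e-01  1.66087349e-01 -1.95091525e-04] 0.9959243488980247 0.0188
side {'K': array([[533.58050553,   0.        , 280.53001429],
       [  0.        , 533.58050553, 207.70829956],
       [  0.        ,   0.        ,   1.        ]]), 'R': array([[-0.9545306 , -0.29788503,  0.01165523],
       [-0.16325163,  0.4896039 , -0.85652608],
       [ 0.24943986, -0.81948309, -0.51597212]]), 't': array([0.51570265, 0.20299951, 1.2571912 ])}
top {'K': array([[427.95957551,   0.        , 285.03822691],
       [  0.        , 427.95957551, 203.43161805],
       [  0.        ,   0.        ,   1.        ]]), 'R': array([[ 0.02442332, -0.99962351, -0.01250378],
       [-0.99659828, -0.02336083, -0.07903259],
       [ 0.07871073,  0.01439149, -0.99679361]]), 't': array([-0.08854545,  0.59195967,  1.19613945])}
```

View pics/side0.png

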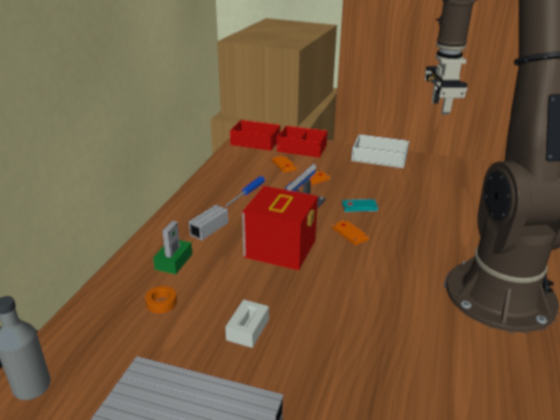

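View pics/top0.png

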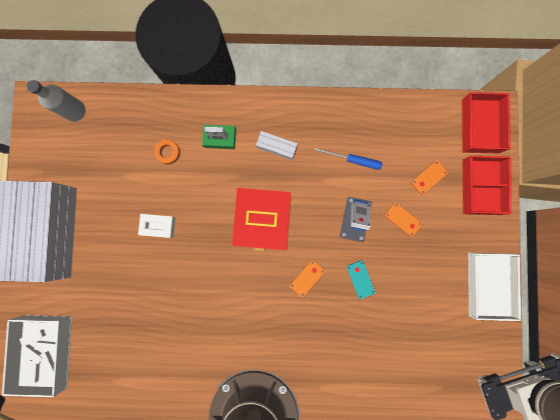

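Side view: the red box stands at (280,225), with the white block at (248,323), the green block with the good plate at (172,245), and the rest partly hidden behind the box at (305,182). Top view: the grey plate lies on the blue rest at (358,215), the white block is at (156,226), the box slot at (261,219) and the good plate at (214,131).
Candidates in the top view are the grey plate on the rest (360,213), orange (430,178), (403,219) and (307,278), turquoise (361,280), and the good plate (214,131). I choose the one on the rest and check it in close crops.

```bash
python3 - <<'E'
import cv2,numpy as np
t=cv2.imread('pics/top0.png');s=cv2.imread('pics/side0.png')
def c(im,u,v,w,h,k):return cv2.resize(im[v:v+h,u:u+w],None,fx=k,fy=k,interpolation=cv2.INTER_CUBIC)
# panels 400x300
a=np.vstack([np.hstack([c(t,330,190,50,60,8)[:, :400][:480]]) ])
p=np.hstack([c(t,332,190,50,60,8),c(s,275,155,50,60,8)])
cv2.imwrite('pics/crop_rest.png',p)
p=np.vstack([np.hstack([c(t,130,205,50,37,8),c(s,215,295,66,49,6)[:296,:396],])[:, :796] if 0 else np.hstack([c(t,130,205,50,37,8),c(s,222,298,50,50,8)[:296]]),np.hstack([c(t,230,185,66,50,6)[:300],c(s,240,185,80,60,5)[:300,:404]][0:2])[:, :796] ][0:1]+[np.hstack([c(t,230,185,66,50,6),np.zeros((300,4,3),np.uint8),c(s,240,185,80,60,5)])])
print(p.shape);cv2.imwrite('pics/crop_bb.png',p)
E
```

```text
(596, 800, 3)
```

View pics/crop_rest.png

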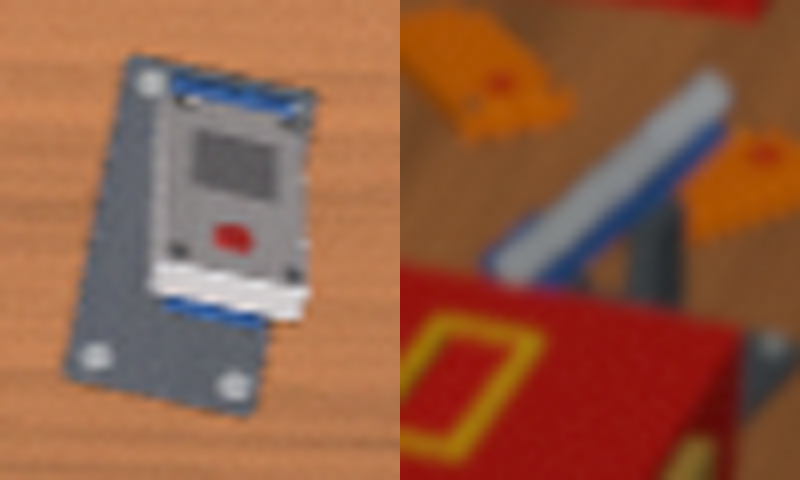

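View pics/crop_bb.png

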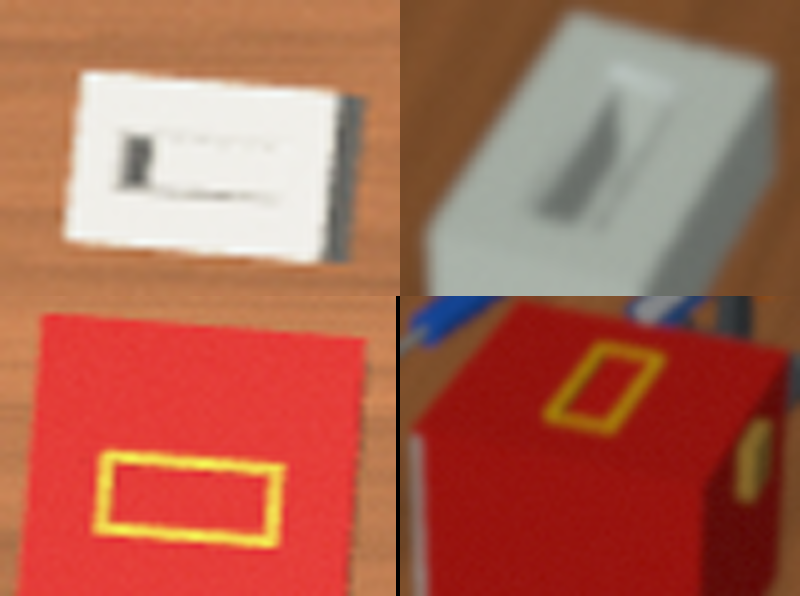

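The close crop confirms the grey plate with the red dot on the blue slope, its white top end towards the robot. The block and the box slot are both clear in the second crop. I read the corners from these crops and triangulate.

```bash
cat > h.py <<'E'
from station import arm
import numpy as np,cv2
from scipy.optimize import least_squares
C={n:arm.get_calibration(n) for n in('side','top')}
P={n:c['K']@np.c_[c['R'],c['t']] for n,c in C.items()}
def px(u0,v0,k,q): return np.array([u0,v0])+(np.array(q,float)+.5)/k-.5
def proj(n,X): x=(P[n]@np.r_[np.atleast_2d(X).T,np.ones((1,len(np.atleast_2d(X))))]).T; return x[:,:2]/x[:,2:]
def tri(t,s):
    X=cv2.triangulatePoints(P['top'],P['side'],t.T,s.T); return (X[:3]/X[3]).T
def ray(n,p,z):
    c=C[n];d=c['R'].T@np.linalg.inv(c['K'])@np.r_[p,1];o=-c['R'].T@c['t'];return o+d*(z-o[2])/d[2]
def fit(M,obs,free_z=True,x0=(.5,0,0,0)):
    # M local pts; obs list of (view, idx, px) ; solve x,y,z,yaw
    def r(p):
        c,s=np.cos(p[3]),np.sin(p[3]);W=M@np.array([[c,-s,0],[s,c,0],[0,0,1]]).T+p[:3]
        return np.concatenate([(proj(n,W[i])[0]-q) for n,i,q in obs])
    o=least_squares(r,x0,loss='soft_l1');print(np.round(o.x[:3]*1000,1),'yaw',round(np.degrees(o.x[3]),1),'res px',np.round(np.abs(r(o.x)).max(),2));return o.x
E
python3 - <<'E'
from h import *
for n,c in C.items(): print(n,'cam',-c['R'].T@c['t'])
R4=lambda a,b,z:np.array([[a,b,z],[a,-b,z],[-a,-b,z],[-a,b,z]])
print('block: z should be .038')
T=px(130,205,8,[(85,70),(338,92),(322,262),(65,240)]);S=px(222,298,8,[(28,235),(170,12),(375,68)])
print(tri(T[:3],S).round(4)); fit(R4(.03,.045,0),[('top',i,T[i]) for i in range(4)]+[('side',i,S[i]) for i in range(3)])
print('box slot z .14')
T=px(230,185,6,[(100,156),(287,167),(276,252),(92,236)]);S=px(240,185,5,[(143,124),(200,44),(266,56),(213,140)])
print(tri(T,S).round(4)); w=tri(T,S);print('outer',w[0]-w[1],w[0]-w[3]);fit(R4(.0175,.0385,0),[('top',i,T[i]) for i in range(4)]+[('side',i,S[i]) for i in range(4)])
print('rest base top z .01, top view only')
T=px(332,190,8,[(130,55),(315,95),(255,415),(65,378)])
for q in T: print(ray('top',q,.01).round(4))
print('plate')
a,th=.05,np.radians(50)
# plate upper face corners top view: topL topR footR footL
T=px(332,190,8,[(155,265),(308,290),(312,122),(165,98)])
S=px(275,155,8,[(302,70),(95,268)])
print(tri(T[[0,3]],S).round(4))
# model: top end toward -x in frame with yaw; y level; local z dir=(-cos,0,sin); normal up=(sin,0,cos)
zd=np.array([-np.cos(th),0,np.sin(th)]);nd=np.array([np.sin(th),0,np.cos(th)]);y=np.array([0,1,0])
M=np.array([.05*zd+.025*y+.007*nd,.05*zd-.025*y+.007*nd,-.05*zd-.025*y+.007*nd,-.05*zd+.025*y+.007*nd,.05*zd+.025*y-.007*nd,.05*zd-.025*y-.007*nd])
T=np.r_[T,px(332,190,8,[(150,292),(300,320)])]
fit(M,[('top',i,T[i]) for i in range(6)]+[('side',0,S[0]),('side',3,S[1])],x0=(.5,-.2,.08,0))
E
```

```text
side cam [0.21180036 1.08447768 0.81653936]
top cam [ 0.49795954 -0.09189767  1.23798112]
block: z should be .038
[[0.556  0.3347 0.0342]
 [0.5508 0.2441 0.0364]
 [0.4906 0.2472 0.0354]]
[523.2 291.   35.5] yaw -3.1 res px 0.48
box slot z .14
[[ 0.5653  0.0239  0.138 ]
 [ 0.5617 -0.0568  0.1403]
 [ 0.5253 -0.0531  0.1419]
 [ 0.5296  0.026   0.137 ]]
outer [ 0.00353186  0.08072305 -0.0023598 ] [ 0.03567604 -0.00208423  0.00095565]
[545.3 -14.9 139.4] yaw -3.0 res px 1.15
rest base top z .01, top view only
[ 0.6193 -0.2542  0.01  ]
[ 0.6065 -0.3207  0.01  ]
[ 0.4915 -0.3004  0.01  ]
[ 0.503  -0.2326  0.01  ]
plate
[[ 0.5305 -0.2475  0.1423]
 [ 0.603  -0.2622  0.041 ]]
[ 561.8 -278.    87.4] yaw -10.1 res px 5.23
```

The side corner I took as the +y corner is more likely the −y one, because the plate is nearly edge-on in that view. I refit with that assignment and check with an overlay.

```bash
cat >> h.py <<'E'
th=np.radians(50);zd=np.array([-np.cos(th),0,np.sin(th)]);nd=np.array([np.sin(th),0,np.cos(th)]);yy=np.array([0,1,0])
PM=np.array([a*.05*zd+b*.025*yy+c*.007*nd for a,b,c in[(1,1,1),(1,-1,1),(-1,-1,1),(-1,1,1),(1,1,-1),(1,-1,-1),(-1,-1,-1),(-1,1,-1)]])
E
python3 - <<'E'
from h import *
T=px(332,190,8,[(155,265),(308,290),(312,122),(165,98),(150,292),(300,320)])
S=px(275,155,8,[(300,70),(335,95)])
ot=[('top',i,T[i]) for i in range(6)]
o=fit(PM,ot,x0=(.55,-.27,.077,-.17))
o=fit(PM,ot+[('side',1,S[0]),('side',5,S[1])],x0=(.55,-.27,.077,-.17))
im={n:cv2.imread(f'pics/{n}0.png') for n in('top','side')}
out=[]
for n,u0,v0 in(('top',332,190),('side',275,155)):
    c=cv2.resize(im[n][v0:v0+60,u0:u0+50],None,fx=8,fy=8,interpolation=cv2.INTER_CUBIC)
    c_,s=np.cos(o[3]),np.sin(o[3]);W=PM@np.array([[c_,-s,0],[s,c_,0],[0,0,1]]).T+o[:3]
    q=((proj(n,W)-[u0,v0]+.5)*8-.5).astype(int)
    for a,b in[(0,1),(1,2),(2,3),(3,0),(4,5),(5,6),(6,7),(7,4),(0,4),(1,5),(2,6),(3,7)]: cv2.line(c,tuple(map(int,q[a])),tuple(map(int,q[b])),(0,255,255) if max(a,b)<4 else (0,255,0),1)
    out.append(c)
cv2.imwrite('pics/ov.png',np.hstack(out))
E
```

```text
[ 564.1 -284.4   48.1] yaw -10.5 res px 1.09
[ 563.6 -280.    74.8] yaw -10.5 res px 1.63
```

View pics/ov.png

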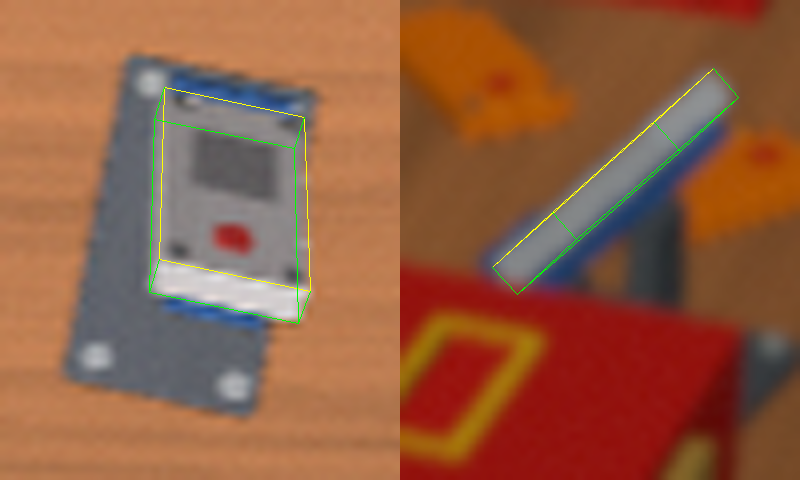

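The overlay fits in both views. The plate centre is (564, −280, ~76) mm with yaw −10.5°, which agrees with the text's 77 mm. The other results:

| Thing | x, y (mm) | Yaw | Height found (mm) | Height given (mm) |
|---|---|---|---|---|
| Block | (523, 291) | −3.1° | 35.5 | 38 |
| Box slot | (545, −15) | −3° | 139.4 | 140 |

Next I work out the pre-grasp moves.

```bash
cat >> h.py <<'E'
from scipy.spatial.transform import Rotation as Ro
def go(grip,yaw,tilt):
    """print rows' shift for grip point at grip, tool y along yawed y, tilted tip-away by tilt deg"""
    s=arm.read_state();q=s['tool_rot'];R0=Ro.from_quat([q[1],q[2],q[3],q[0]])
    best=None
    for f in(0,180):
        # base: down, x fwd, y -> -y
        Rt=Ro.from_euler('z',yaw,degrees=True)*Ro.from_euler('y',-tilt,degrees=True)*Ro.from_euler('x',180,degrees=True)*Ro.from_euler('z',f,degrees=True)
        rv=(Rt*R0.inv()).as_rotvec(degrees=True)
        if best is None or np.linalg.norm(rv)<np.linalg.norm(best[1]): best=(Rt,rv)
    Rt,rv=best
    tcp=np.array(grip)+Rt.apply([0,0,1])*arm.grip_point_offset
    print('t cm',((tcp-s['tool_pos'])*100).round(2),'rot',rv.round(2),'tcp',tcp.round(4),'time',s['time_s'])
    return Rt
PC=np.array([.5636,-.280,.077]);Z=Ro.from_euler('z',-10.5,degrees=True).apply(zd)
E
python3 - <<'E'
from h import *
go(PC+Z*.124,-10.5,40);go(PC+Z*.024,-10.5,40)
E
```

```text
t cm [29.25 32.24 -6.85] rot [  2.96 -40.33 -28.43] tcp [ 0.4971 -0.2677  0.1576] time 0.1
t cm [ 35.57  31.07 -14.51] rot [  2.96 -40.33 -28.43] tcp [ 0.5603 -0.2794  0.081 ] time 0.1
```

```bash
python3 -m handwheel '[{"tz":4,"jaw":9.18},{"tx":8,"ty":9,"tz":4,"rx":0.5,"ry":-6.7,"rz":-4.7,"jaw":9.18},{"tx":10,"ty":12,"tz":4,"rx":1,"ry":-13.4,"rz":-9.5,"jaw":9.18},{"tx":14,"ty":16,"tz":4,"rx":1.5,"ry":-20,"rz":-14,"jaw":9.18},{"tx":18,"ty":20,"tz":4,"rx":2,"ry":-27,"rz":-19,"jaw":9.18},{"tx":22,"ty":24,"tz":3,"rx":2.5,"ry":-34,"rz":-24,"jaw":9.18},{"tx":26,"ty":28,"tz":0,"rx":2.96,"ry":-40.33,"rz":-28.43,"jaw":9.18},{"tx":29.25,"ty":32.24,"tz":-3,"rx":2.96,"ry":-40.33,"rz":-28.43,"jaw":9.18},{"tx":29.25,"ty":32.24,"tz":-6.85,"rx":2.96,"ry":-40.33,"rz":-28.43,"jaw":9.18},{"tx":29.25,"ty":32.24,"tz":-6.85,"rx":2.96,"ry":-40.33,"rz":-28.43,"jaw":9.18},{"tx":29.25,"ty":32.24,"tz":-6.85,"rx":2.96,"ry":-40.33,"rz":-28.43,"jaw":9.18},{"tx":29.25,"ty":32.24,"tz":-6.85,"rx":2.96,"ry":-40.33,"rz":-28.43,"jaw":9.18}]' 30
python3 - <<'E'
from h import *
go(PC+Z*.124,-10.5,40);go(PC+Z*.024,-10.5,40);print(arm.read_state()['qpos'])
E
```

```text
t cm [29.25 32.24 -6.85] rot [  2.96 -40.33 -28.43] tcp [ 0.4971 -0.2677  0.1576] time 0.1
t cm [ 35.57  31.07 -14.51] rot [  2.96 -40.33 -28.43] tcp [ 0.5603 -0.2794  0.081 ] time 0.1
[ 1.13440913  0.43511908  0.02494954  1.57399203 -0.01159257  1.13399715
 -0.07510326]schema error: expected keys tx, ty, tz, rx, ry, rz, jaw
```

```bash
python3 -m handwheel '[{"tx":0,"ty":0,"tz":4,"rx":0,"ry":0,"rz":0,"jaw":9.18},{"tx":3,"ty":3,"tz":4,"rx":0.5,"ry":-6.7,"rz":-4.7,"jaw":9.18},{"tx":6,"ty":6,"tz":4,"rx":1,"ry":-13.4,"rz":-9.5,"jaw":9.18},{"tx":9,"ty":9,"tz":4,"rx":1.5,"ry":-20,"rz":-14,"jaw":9.18},{"tx":12,"ty":12,"tz":4,"rx":2,"ry":-27,"rz":-19,"jaw":9.18},{"tx":15,"ty":15,"tz":3,"rx":2.5,"ry":-34,"rz":-24,"jaw":9.18},{"tx":18,"ty":18,"tz":2,"rx":2.96,"ry":-40.33,"rz":-28.43,"jaw":9.18},{"tx":21,"ty":21,"tz":1,"rx":2.96,"ry":-40.33,"rz":-28.43,"jaw":9.18},{"tx":24,"ty":24,"tz":0,"rx":2.96,"ry":-40.33,"rz":-28.43,"jaw":9.18},{"tx":26,"ty":27,"tz":-2,"rx":2.96,"ry":-40.33,"rz":-28.43,"jaw":9.18},{"tx":28,"ty":30,"tz":-4,"rx":2.96,"ry":-40.33,"rz":-28.43,"jaw":9.18},{"tx":29.25,"ty":32.24,"tz":-6.85,"rx":2.96,"ry":-40.33,"rz":-28.43,"jaw":9.18}]' 30
python3 - <<'E'
from h import *
go(PC+Z*.124,-10.5,40);go(PC+Z*.024,-10.5,40);print(arm.read_state()['qpos'])
E
```

```text
time_s: 1.1
tool_pos: [0.4832, -0.2906, 0.1872]
tool_rot: [0.027, 0.939, -0.082, 0.334]
contact_force: [-12.0, -56.0, -14.8]
gripper_width: 1.002
grip_force: 0.0
t cm [ 1.39  2.29 -2.96] rot [-0.39 -0.75 -0.64] tcp [ 0.4971 -0.2677  0.1576] time 1.1
t cm [  7.71   1.12 -10.62] rot [-0.39 -0.75 -0.64] tcp [ 0.5603 -0.2794  0.081 ] time 1.1
[ 1.24559317  0.25704659 -0.70052101  2.28660183 -1.31872199  0.11655886
  0.15099513]
```

```bash
python3 -m handwheel '[{"tx":0,"ty":0,"tz":0,"rx":0,"ry":0,"rz":0,"jaw":9.18},{"tx":0,"ty":0,"tz":0,"rx":0,"ry":0,"rz":0,"jaw":9.18}]'
python3 - <<'E'
from h import *
go(PC+Z*.124,-10.5,40);go(PC+Z*.024,-10.5,40);print(arm.read_state()['qpos'])
E
```

```text
time_s: 1.27
tool_pos: [0.4833, -0.2915, 0.1869]
tool_rot: [0.026, 0.938, -0.083, 0.334]
contact_force: [-0.1, -1.2, 1.0]
gripper_width: 1.002
grip_force: 0.0
t cm [ 1.38  2.39 -2.93] rot [-0.57 -0.71 -0.49] tcp [ 0.4971 -0.2677  0.1576] time 1.2667
t cm [  7.7    1.22 -10.59] rot [-0.57 -0.71 -0.49] tcp [ 0.5603 -0.2794  0.081 ] time 1.2667
[ 1.24620301  0.25895714 -0.69902344  2.28517785 -1.31732188  0.118104
  0.14794212]
```

Pointing along the plate pushes joints 5 and 6 to their limits. I will grip it straight down instead, and tilt the tool 40° (tip towards the robot) when placing it in the slot.

```bash
python3 - <<'E'
from h import *
go(PC+Z*.024+[0,0,.10],-10.5,0)
E
```

```text
t cm [ 6.51  1.44 -1.03] rot [ 6.57 38.65 -0.32] tcp [ 0.5484 -0.2772  0.1766] time 1.2667
```

```bash
python3 -m handwheel '[{"tx":-1,"ty":0,"tz":3,"rx":1,"ry":6,"rz":0,"jaw":9.18},{"tx":-1,"ty":0,"tz":6,"rx":2,"ry":12,"rz":0,"jaw":9.18},{"tx":0,"ty":0.5,"tz":6,"rx":3,"ry":18,"rz":0,"jaw":9.18},{"tx":2,"ty":1,"tz":5,"rx":4,"ry":24,"rz":0,"jaw":9.18},{"tx":4,"ty":1.44,"tz":4,"rx":5,"ry":30,"rz":-0.2,"jaw":9.18},{"tx":5,"ty":1.44,"tz":2,"rx":6,"ry":36,"rz":-0.3,"jaw":9.18},{"tx":6.51,"ty":1.44,"tz":0,"rx":6.57,"ry":38.65,"rz":-0.32,"jaw":9.18},{"tx":6.51,"ty":1.44,"tz":-1.03,"rx":6.57,"ry":38.65,"rz":-0.32,"jaw":9.18},{"tx":6.51,"ty":1.44,"tz":-1.03,"rx":6.57,"ry":38.65,"rz":-0.32,"jaw":9.18},{"tx":6.51,"ty":1.44,"tz":-1.03,"rx":6.57,"ry":38.65,"rz":-0.32,"jaw":9.18}]' 40
python3 - <<'E'
from h import *
go(PC+Z*.024,-10.5,0);print(arm.read_state()['qpos'])
E
```

```text
time_s: 2.1
tool_pos: [0.5474, -0.2821, 0.1785]
tool_rot: [0.005, 0.996, -0.094, 0.005]
contact_force: [0.7, -0.6, -1.4]
gripper_width: 0.999
grip_force: 0.0
t cm [  0.11   0.49 -10.2 ] rot [0.6  0.51 0.28] tcp [ 0.5484 -0.2772  0.0766] time 2.1
[ 0.25168987  0.45471606  0.19144318  1.68089204 -0.09219031  1.00275845
 -1.28608237]
```

```bash
python3 -m handwheel '[{"tx":0.1,"ty":0.5,"tz":-2,"rx":0.6,"ry":0.5,"rz":0.3,"jaw":9.18},{"tx":0.1,"ty":0.5,"tz":-4,"rx":0.6,"ry":0.5,"rz":0.3,"jaw":9.18},{"tx":0.1,"ty":0.5,"tz":-6,"rx":0.6,"ry":0.5,"rz":0.3,"jaw":9.18},{"tx":0.1,"ty":0.5,"tz":-8,"rx":0.6,"ry":0.5,"rz":0.3,"jaw":9.18},{"tx":0.1,"ty":0.5,"tz":-9,"rx":0.6,"ry":0.5,"rz":0.3,"jaw":9.18},{"tx":0.1,"ty":0.5,"tz":-10.2,"rx":0.6,"ry":0.5,"rz":0.3,"jaw":9.18},{"tx":0.1,"ty":0.5,"tz":-10.2,"rx":0.6,"ry":0.5,"rz":0.3,"jaw":9.18},{"tx":0.1,"ty":0.5,"tz":-10.2,"rx":0.6,"ry":0.5,"rz":0.3,"jaw":9.18}]' 40
python3 - <<'E'
from h import *
go(PC+Z*.024,-10.5,0)
cv2.imwrite('pics/a.png',np.hstack([cv2.resize(arm.read_camera(n)[v:v+120,u:u+100],None,fx=4,fy=4,interpolation=cv2.INTER_CUBIC) for n,u,v in(('top',310,150),('side',250,105))]))
E
```

```text
time_s: 2.77
tool_pos: [0.5486, -0.2755, 0.0756]
tool_rot: [-0.002, 0.996, -0.09, 0.003]
contact_force: [0.4, -0.0, -0.2]
gripper_width: 0.998
grip_force: 0.0
t cm [-0.02 -0.17  0.1 ] rot [-0.25  0.31 -0.21] tcp [ 0.5484 -0.2772  0.0766] time 2.7667
```

View pics/a.png

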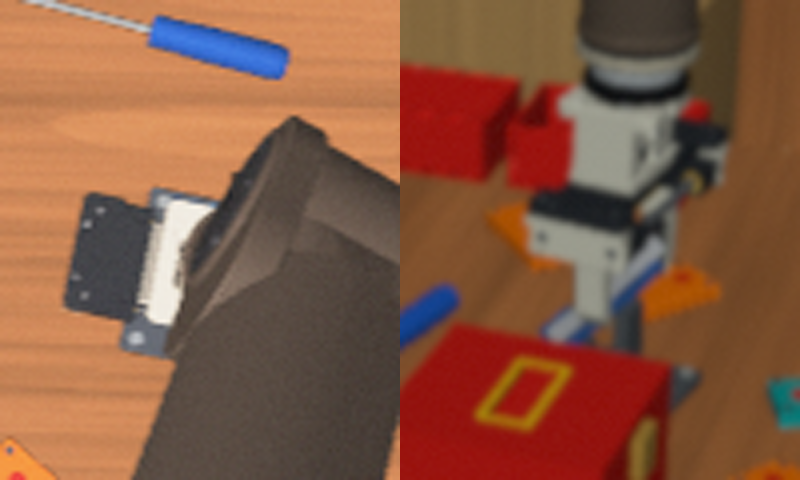

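The side crop shows the fingers straddling the plate just above its middle (around crop 600,290), with its top end sticking out towards the robot. I close and lift straight up.

```bash
python3 -m handwheel '[{"tx":0,"ty":-0.2,"tz":0.1,"rx":0,"ry":0,"rz":0,"jaw":7},{"tx":0,"ty":-0.2,"tz":0.1,"rx":0,"ry":0,"rz":0,"jaw":5.5},{"tx":0,"ty":-0.2,"tz":0.1,"rx":0,"ry":0,"rz":0,"jaw":4},{"tx":0,"ty":-0.2,"tz":0.1,"rx":0,"ry":0,"rz":0,"jaw":4},{"tx":0,"ty":-0.2,"tz":0.1,"rx":0,"ry":0,"rz":0,"jaw":4},{"tx":0,"ty":-0.2,"tz":0.1,"rx":0,"ry":0,"rz":0,"jaw":4},{"tx":0,"ty":-0.2,"tz":0.1,"rx":0,"ry":0,"rz":0,"jaw":4},{"tx":0,"ty":-0.2,"tz":0.1,"rx":0,"ry":0,"rz":0,"jaw":4}]' 45
```

```text
time_s: 3.53
tool_pos: [0.5487, -0.2768, 0.0764]
tool_rot: [-0.003, 0.996, -0.089, 0.002]
contact_force: [-0.1, 1.4, 1.5]
gripper_width: 0.545
grip_force: 45.0
```

```bash
python3 -m handwheel '[{"tx":0,"ty":0,"tz":1,"rx":0,"ry":0,"rz":0,"jaw":4},{"tx":0,"ty":0,"tz":3,"rx":0,"ry":0,"rz":0,"jaw":4},{"tx":0,"ty":0,"tz":6,"rx":0,"ry":0,"rz":0,"jaw":4},{"tx":0,"ty":0,"tz":9,"rx":0,"ry":0,"rz":0,"jaw":4},{"tx":0,"ty":0,"tz":12,"rx":0,"ry":0,"rz":0,"jaw":4},{"tx":0,"ty":0,"tz":15,"rx":0,"ry":0,"rz":0,"jaw":4},{"tx":0,"ty":0,"tz":18,"rx":0,"ry":0,"rz":0,"jaw":4},{"tx":0,"ty":0,"tz":20,"rx":0,"ry":0,"rz":0,"jaw":4},{"tx":0,"ty":0,"tz":20,"rx":0,"ry":0,"rz":0,"jaw":4}]'
python3 - <<'E'
from h import *
# block: centre, plate home centre z .058 ; grip 24mm above centre along plate; hover +0.08; tilt -40
B=np.array([.5232,.291,.058+.024])
go(B+[0,0,.13],-3.1,-40)
E
```

```text
time_s: 4.28
tool_pos: [0.5504, -0.2779, 0.282]
tool_rot: [-0.002, 0.996, -0.089, 0.006]
contact_force: [0.0, -0.6, -2.0]
gripper_width: 0.538
grip_force: 45.0
t cm [-3.93 56.96 -8.44] rot [ 4.51 40.48  6.93] tcp [0.5111 0.2917 0.1976] time 4.2833
```

```bash
python3 -m handwheel '[{"tx":0,"ty":2,"tz":0,"rx":0,"ry":0,"rz":0,"jaw":4},{"tx":0,"ty":5,"tz":0,"rx":0.4,"ry":4,"rz":0.7,"jaw":4},{"tx":0,"ty":8.5,"tz":0,"rx":0.9,"ry":8,"rz":1.4,"jaw":4},{"tx":0,"ty":12,"tz":0,"rx":1.3,"ry":12,"rz":2,"jaw":4},{"tx":0,"ty":15.5,"tz":0,"rx":1.8,"ry":16,"rz":2.8,"jaw":4},{"tx":-0.5,"ty":19,"tz":0,"rx":2.2,"ry":20,"rz":3.5,"jaw":4},{"tx":-1,"ty":22.5,"tz":0,"rx":2.7,"ry":24,"rz":4,"jaw":4},{"tx":-1.5,"ty":26,"tz":0,"rx":3.1,"ry":28,"rz":4.8,"jaw":4},{"tx":-2,"ty":29.5,"tz":0,"rx":3.6,"ry":32,"rz":5.5,"jaw":4},{"tx":-2.5,"ty":33,"tz":0,"rx":4,"ry":36,"rz":6.2,"jaw":4},{"tx":-3,"ty":36.5,"tz":0,"rx":4.5,"ry":40,"rz":6.9,"jaw":4},{"tx":-3.5,"ty":40,"tz":0,"rx":4.5,"ry":40.5,"rz":6.9,"jaw":4}]'
python3 - <<'E'
from h import *
B=np.array([.5232,.291,.058+.024])
go(B+[0,0,.13],-3.1,-40);print(arm.read_state()['qpos'])
E
```

```text
time_s: 5.28
tool_pos: [0.5131, 0.1243, 0.2737]
tool_rot: [-0.009, 0.936, -0.026, -0.35]
contact_force: [-0.3, 0.1, -2.9]
gripper_width: 0.541
grip_force: 45.0
t cm [-0.2  16.73 -7.61] rot [ 0.   -0.95  0.05] tcp [0.5111 0.2917 0.1976] time 5.2833
[-0.25190617  0.69983744  0.06787067  1.22037716 -0.21161567  1.9189766
 -1.81031609]
```

```bash
python3 -m handwheel '[{"tx":-0.1,"ty":3,"tz":0,"rx":0,"ry":0,"rz":0,"jaw":4},{"tx":-0.2,"ty":6,"tz":0,"rx":0,"ry":0,"rz":0,"jaw":4},{"tx":-0.2,"ty":9,"tz":0,"rx":0,"ry":0,"rz":0,"jaw":4},{"tx":-0.2,"ty":12,"tz":0,"rx":0,"ry":0,"rz":0,"jaw":4},{"tx":-0.2,"ty":15,"tz":-2,"rx":0,"ry":-0.9,"rz":0,"jaw":4},{"tx":-0.2,"ty":16.7,"tz":-5,"rx":0,"ry":-0.9,"rz":0,"jaw":4},{"tx":-0.2,"ty":16.7,"tz":-7,"rx":0,"ry":-0.9,"rz":0,"jaw":4},{"tx":-0.2,"ty":16.7,"tz":-7.6,"rx":0,"ry":-0.9,"rz":0,"jaw":4},{"tx":-0.2,"ty":16.7,"tz":-7.6,"rx":0,"ry":-0.9,"rz":0,"jaw":4},{"tx":-0.2,"ty":16.7,"tz":-7.6,"rx":0,"ry":-0.9,"rz":0,"jaw":4}]'
python3 - <<'E'
from h import *
B=np.array([.5232,.291,.058+.024])
go(B+[0,0,.13],-3.1,-40);print(arm.read_state()['qpos'])
cv2.imwrite('pics/b.png',np.hstack([cv2.resize(arm.read_camera(n)[v:v+120,u:u+100],None,fx=4,fy=4,interpolation=cv2.INTER_CUBIC) for n,u,v in(('top',90,150),('side',200,230))]))
E
```

```text
time_s: 6.12
tool_pos: [0.5122, 0.2891, 0.2009]
tool_rot: [-0.01, 0.941, -0.027, -0.338]
contact_force: [1.5, -0.3, -1.6]
gripper_width: 0.544
grip_force: 45.0
t cm [-0.1   0.25 -0.33] rot [-0.03  0.44  0.15] tcp [0.5111 0.2917 0.1976] time 6.1167
[-0.43687516  0.80746712  0.03392174  1.17620558 -0.3207181   1.78607198
 -1.99923353]
```

View pics/b.png

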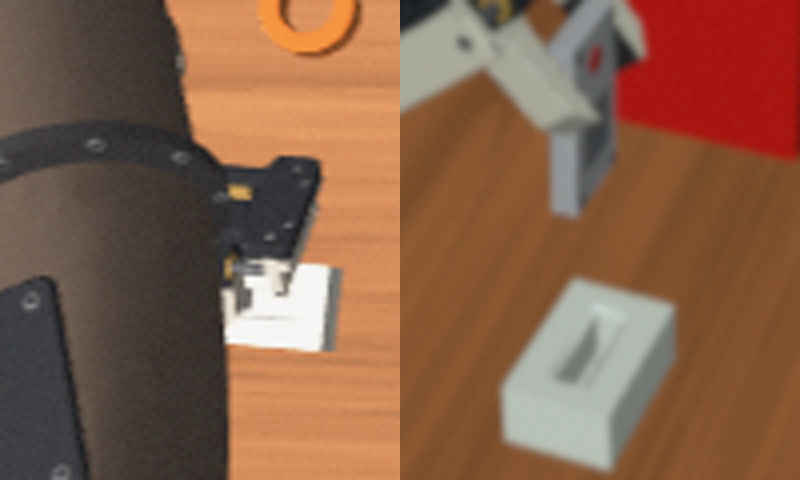

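The plate hangs nearly vertical above the block in the side crop. Its foot corners are at crop (552,210), (577,216) and (613,178), and the block slot lies below at (592,345). I compare these with the prediction.

```bash
python3 - <<'E'
from h import *
s=arm.read_state();q=s['tool_rot'];R=Ro.from_quat([q[1],q[2],q[3],q[0]])
g=np.array(s['tool_pos'])-R.apply([0,0,1])*.0188
zt=R.apply([0,0,1]);print('tilt',np.degrees(np.arccos(-zt[2])), 'yaw y',np.degrees(np.arctan2(R.apply([0,1,0])[1],R.apply([0,1,0])[0])),'grip',g)
M=np.array([[.007,.025,-.05],[-.007,.025,-.05],[-.007,-.025,-.05],[-.007,.025,.05],[-.007,-.025,.05]])
O=px(200,230,4,[(152,210),(177,216),(213,178)])
obs=[('side',i,O[i]) for i in range(3)]
# 39.5deg tool tilt -> plate tilt ~0.5
for c in [g-[0,0,.024]]:
    W=Ro.from_euler('z',-3.1,degrees=True).apply(M)+c
    print(((proj('side',W)-[200,230]+.5)*4-.5).round(0), W[:3].round(4))
# translation of plate in side view with depth-plane fixed y, solved x,z
def r(p): 
    W=Ro.from_euler('z',-3.1,degrees=True).apply(M)+[p[0],g[1],p[1]]
    return (proj('side',W[:3])-O).ravel()
o=least_squares(r,[.52,.2]);print('x,z of plate centre from picture',o.x.round(4),'grip-24mm',(g-[0,0,.024]).round(4),np.abs(o.fun).max())
E
```

```text
tilt 39.43751087132142 yaw y -93.25798816891141 grip [0.52464181 0.28871228 0.21636388]
[[153. 209.]
 [179. 216.]
 [218. 158.]
 [174.  49.]
 [215.  -5.]] [[0.533  0.3133 0.1424]
 [0.519  0.3141 0.1424]
 [0.5163 0.2641 0.1424]]
x,z of plate centre from picture [0.5262 0.1875] grip-24mm [0.5246 0.2887 0.1924] 3.3030882810973026
```

The first two foot corners match the prediction within half a pixel; the third was misread. I descend into the mouth.

```bash
python3 -m handwheel '[{"tx":-0.1,"ty":0.25,"tz":-2,"rx":0,"ry":0.4,"rz":0.1,"jaw":4},{"tx":-0.1,"ty":0.25,"tz":-4,"rx":0,"ry":0.4,"rz":0.1,"jaw":4},{"tx":-0.1,"ty":0.25,"tz":-6,"rx":0,"ry":0.4,"rz":0.1,"jaw":4},{"tx":-0.1,"ty":0.25,"tz":-8,"rx":0,"ry":0.4,"rz":0.1,"jaw":4},{"tx":-0.1,"ty":0.25,"tz":-9,"rx":0,"ry":0.4,"rz":0.1,"jaw":4},{"tx":-0.1,"ty":0.25,"tz":-9.5,"rx":0,"ry":0.4,"rz":0.1,"jaw":4},{"tx":-0.1,"ty":0.25,"tz":-9.5,"rx":0,"ry":0.4,"rz":0.1,"jaw":4}]'
python3 - <<'E'
from h import *
B=np.array([.5232,.291,.058+.024])
go(B,-3.1,-40);print(arm.read_state()['qpos'])
cv2.imwrite('pics/c.png',cv2.resize(arm.read_camera('side')[265:345,200:300],None,fx=7,fy=7,interpolation=cv2.INTER_CUBIC))
E
```

```text
time_s: 6.8
tool_pos: [0.5109, 0.2923, 0.1055]
tool_rot: [-0.01, 0.939, -0.025, -0.342]
contact_force: [-0.9, -0.3, -2.0]
gripper_width: 0.54
grip_force: 45.0
t cm [ 0.02 -0.07 -3.79] rot [-0.07  0.03  0.01] tcp [0.5111 0.2917 0.0676] time 6.8
[-0.43690965  0.89870492  0.02609306  1.24073644 -0.3162457   1.64268053
 -1.95608292]
```

View pics/c.png

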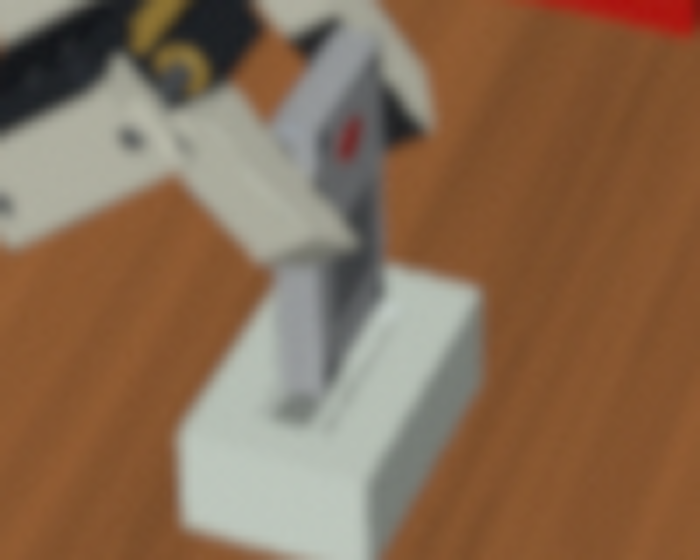

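The foot is poised just above the slot mouth (about 300,400 in the crop) and lined up with it. I lower it slowly.

```bash
python3 -m handwheel '[{"tx":0,"ty":0,"tz":-0.5,"rx":0,"ry":0,"rz":0,"jaw":4},{"tx":0,"ty":0,"tz":-1,"rx":0,"ry":0,"rz":0,"jaw":4},{"tx":0,"ty":0,"tz":-1.2,"rx":0,"ry":0,"rz":0,"jaw":4},{"tx":0,"ty":0,"tz":-1.4,"rx":0,"ry":0,"rz":0,"jaw":4},{"tx":0,"ty":0,"tz":-1.6,"rx":0,"ry":0,"rz":0,"jaw":4},{"tx":0,"ty":0,"tz":-1.6,"rx":0,"ry":0,"rz":0,"jaw":4}]'
```

```text
time_s: 7.35
tool_pos: [0.5106, 0.2926, 0.0891]
tool_rot: [-0.01, 0.939, -0.025, -0.342]
contact_force: [0.6, -0.1, -1.9]
gripper_width: 0.54
grip_force: 45.0
```

```bash
python3 -m handwheel '[{"tx":0,"ty":0,"tz":-0.4,"rx":0,"ry":0,"rz":0,"jaw":4},{"tx":0,"ty":0,"tz":-0.8,"rx":0,"ry":0,"rz":0,"jaw":4},{"tx":0,"ty":0,"tz":-1.2,"rx":0,"ry":0,"rz":0,"jaw":4},{"tx":0,"ty":0,"tz":-1.5,"rx":0,"ry":0,"rz":0,"jaw":4},{"tx":0,"ty":0,"tz":-1.7,"rx":0,"ry":0,"rz":0,"jaw":4},{"tx":0,"ty":0,"tz":-1.7,"rx":0,"ry":0,"rz":0,"jaw":4}]'
```

```text
time_s: 7.85
tool_pos: [0.5105, 0.2925, 0.0718]
tool_rot: [-0.01, 0.939, -0.025, -0.342]
contact_force: [-0.5, -0.6, -1.6]
gripper_width: 0.54
grip_force: 45.0
```

```bash
python3 -m handwheel '[{"tx":0,"ty":0,"tz":-0.2,"rx":0,"ry":0,"rz":0,"jaw":4},{"tx":0,"ty":0,"tz":-0.3,"rx":0,"ry":0,"rz":0,"jaw":4},{"tx":0,"ty":0,"tz":-0.4,"rx":0,"ry":0,"rz":0,"jaw":4},{"tx":0,"ty":0,"tz":-0.4,"rx":0,"ry":0,"rz":0,"jaw":4}]'
```

```text
time_s: 8.18
tool_pos: [0.5108, 0.2927, 0.0685]
tool_rot: [-0.01, 0.939, -0.025, -0.342]
contact_force: [-0.5, -0.4, -1.5]
gripper_width: 0.541
grip_force: 45.0
```

Still no floor contact, and the remaining gap is small. I release here, opening both fingers, and wait for the plate to settle.

```bash
python3 -m handwheel '[{"tx":0,"ty":0,"tz":-0.1,"rx":0,"ry":0,"rz":0,"jaw":4},{"tx":0,"ty":0,"tz":-0.1,"rx":0,"ry":0,"rz":0,"jaw":5.2},{"tx":0,"ty":0,"tz":-0.1,"rx":0,"ry":0,"rz":0,"jaw":6},{"tx":0,"ty":0,"tz":-0.1,"rx":0,"ry":0,"rz":0,"jaw":7.5},{"tx":0,"ty":0,"tz":-0.1,"rx":0,"ry":0,"rz":0,"jaw":7.5},{"tx":0,"ty":0,"tz":-0.1,"rx":0,"ry":0,"rz":0,"jaw":7.5},{"tx":0,"ty":0,"tz":-0.1,"rx":0,"ry":0,"rz":0,"jaw":7.5},{"tx":0,"ty":0,"tz":-0.1,"rx":0,"ry":0,"rz":0,"jaw":7.5},{"tx":0,"ty":0,"tz":-0.1,"rx":0,"ry":0,"rz":0,"jaw":7.5}]'
python3 - <<'E'
from h import *
cv2.imwrite('pics/d.png',cv2.resize(arm.read_camera('side')[265:345,200:300],None,fx=7,fy=7,interpolation=cv2.INTER_CUBIC))
B=np.array([.5232,.291,.058+.024])
# straight back along tool axis by 80 mm, then down pose above
go(B,-3.1,0);go(B+[0,0,.1],-3.1,0)
s=arm.read_state();q=s['tool_rot'];print(Ro.from_quat([q[1],q[2],q[3],q[0]]).apply([0,0,1]))
E
```

```text
time_s: 8.93
tool_pos: [0.5107, 0.2926, 0.0673]
tool_rot: [-0.01, 0.939, -0.025, -0.342]
contact_force: [0.1, 0.6, -0.7]
gripper_width: 0.819
grip_force: 0.0
t cm [ 1.24 -0.16 -0.42] rot [ -2.23 -39.9   -0.05] tcp [0.5232 0.291  0.0632] time 8.9833
t cm [ 1.24 -0.16  9.58] rot [ -2.23 -39.9   -0.05] tcp [0.5232 0.291  0.1632] time 8.9833
[-0.64126442  0.0355753  -0.76649484]
```

View pics/d.png

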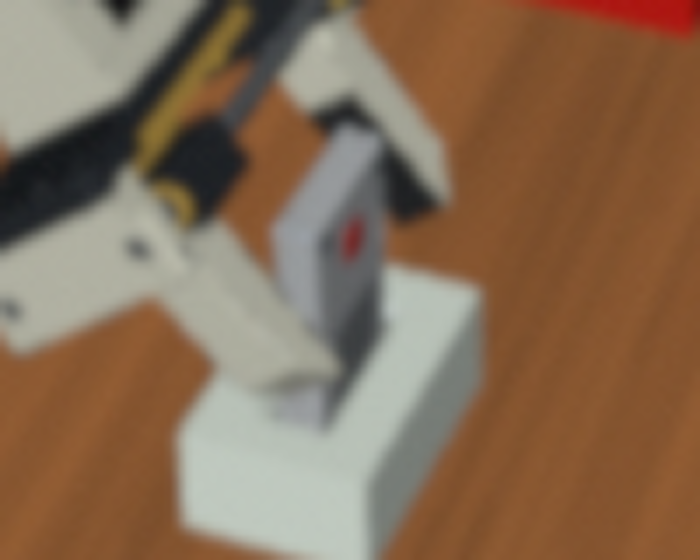

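The plate is released and looks home, with its top at crop (320,240). I check that height, and turn the open fingers upright around the plate.

```bash
python3 - <<'E'
from h import *
W=Ro.from_euler('z',-3.1,degrees=True).apply([[.007,.025,.05],[-.007,.025,.05]])+[.5232,.291,.058]
print('pred',((proj('side',W)-[200,265]+.5)*7-.5).round(),'seen 275,228 / 320,245')
E
python3 -m handwheel '[{"tx":0.2,"ty":0,"tz":0,"rx":-0.3,"ry":-5,"rz":0,"jaw":8.5},{"tx":0.4,"ty":0,"tz":0,"rx":-0.6,"ry":-10,"rz":0,"jaw":8.5},{"tx":0.6,"ty":-0.1,"tz":-0.1,"rx":-0.9,"ry":-16,"rz":0,"jaw":8.5},{"tx":0.8,"ty":-0.1,"tz":-0.2,"rx":-1.2,"ry":-22,"rz":0,"jaw":8.5},{"tx":1,"ty":-0.1,"tz":-0.3,"rx":-1.6,"ry":-28,"rz":0,"jaw":8.5},{"tx":1.1,"ty":-0.1,"tz":-0.4,"rx":-1.9,"ry":-34,"rz":0,"jaw":8.5},{"tx":1.24,"ty":-0.1,"tz":-0.4,"rx":-2.23,"ry":-39.9,"rz":0,"jaw":8.5},{"tx":1.24,"ty":-0.1,"tz":-0.4,"rx":-2.23,"ry":-39.9,"rz":0,"jaw":8.5},{"tx":1.24,"ty":-0.1,"tz":-0.4,"rx":-2.23,"ry":-39.9,"rz":0,"jaw":8.5},{"tx":1.24,"ty":-0.1,"tz":-0.4,"rx":-2.23,"ry":-39.9,"rz":0,"jaw":8.5}]'
```

```text
pred [[274. 221.]
 [318. 233.]] seen 275,228 / 320,245
time_s: 9.82
tool_pos: [0.5238, 0.2917, 0.0638]
tool_rot: [0.0, 1.0, -0.027, -0.001]
contact_force: [0.6, 0.2, 0.4]
gripper_width: 0.926
grip_force: 0.0
```

```bash
python3 -m handwheel '[{"tx":0,"ty":0,"tz":0,"rx":0,"ry":0,"rz":0,"jaw":6.5},{"tx":0,"ty":0,"tz":0,"rx":0,"ry":0,"rz":0,"jaw":5.5},{"tx":0,"ty":0,"tz":0,"rx":0,"ry":0,"rz":0,"jaw":4},{"tx":0,"ty":0,"tz":0,"rx":0,"ry":0,"rz":0,"jaw":4},{"tx":0,"ty":0,"tz":0,"rx":0,"ry":0,"rz":0,"jaw":4},{"tx":0,"ty":0,"tz":0,"rx":0,"ry":0,"rz":0,"jaw":4},{"tx":0,"ty":0,"tz":0,"rx":0,"ry":0,"rz":0,"jaw":4}]' 45
python3 -m handwheel '[{"tx":0,"ty":0,"tz":1,"rx":0,"ry":0,"rz":0,"jaw":4},{"tx":0,"ty":0,"tz":2.5,"rx":0,"ry":0,"rz":0,"jaw":4},{"tx":0,"ty":0,"tz":5,"rx":0,"ry":0,"rz":0,"jaw":4},{"tx":0,"ty":0,"tz":8,"rx":0,"ry":0,"rz":0,"jaw":4},{"tx":0,"ty":0,"tz":11,"rx":0,"ry":0,"rz":0,"jaw":4},{"tx":0,"ty":0,"tz":14,"rx":0,"ry":0,"rz":0,"jaw":4},{"tx":0,"ty":0,"tz":17,"rx":0,"ry":0,"rz":0,"jaw":4},{"tx":0,"ty":0,"tz":19,"rx":0,"ry":0,"rz":0,"jaw":4},{"tx":0,"ty":0,"tz":19,"rx":0,"ry":0,"rz":0,"jaw":4}]'
python3 - <<'E'
from h import *
go(np.array([.5453,-.0149,.0188+.24]),-3.0,0);print(arm.read_state()['qpos'])
E
```

```text
time_s: 10.4
tool_pos: [0.5231, 0.2915, 0.0632]
tool_rot: [0.0, 1.0, -0.027, -0.0]
contact_force: [0.5, 0.1, -2.2]
gripper_width: 0.541
grip_force: 45.0
time_s: 11.15
tool_pos: [0.525, 0.2926, 0.2591]
tool_rot: [-0.002, 1.0, -0.027, 0.003]
contact_force: [0.3, 0.2, -0.5]
gripper_width: 0.54
grip_force: 45.0
t cm [  2.03 -30.75  -1.91] rot [-0.25  0.37  0.05] tcp [ 0.5453 -0.0149  0.24  ] time 11.15
[-0.72743315  0.36581847  0.18126164  1.60590843 -0.07032245  1.16842574
 -2.15494081]
```

```bash
python3 -m handwheel '[{"tx":0,"ty":-2,"tz":0,"rx":0,"ry":0,"rz":0,"jaw":4},{"tx":0.5,"ty":-5,"tz":0,"rx":0,"ry":0,"rz":0,"jaw":4},{"tx":1,"ty":-8.5,"tz":0,"rx":0,"ry":0,"rz":0,"jaw":4},{"tx":1.5,"ty":-12,"tz":0,"rx":0,"ry":0,"rz":0,"jaw":4},{"tx":2,"ty":-16,"tz":0,"rx":0,"ry":0,"rz":0,"jaw":4},{"tx":2,"ty":-20,"tz":0,"rx":0,"ry":0,"rz":0,"jaw":4},{"tx":2,"ty":-24,"tz":0,"rx":0,"ry":0,"rz":0,"jaw":4},{"tx":2,"ty":-27,"tz":0,"rx":0,"ry":0,"rz":0,"jaw":4},{"tx":2,"ty":-29.5,"tz":-1,"rx":0,"ry":0,"rz":0,"jaw":4},{"tx":2,"ty":-30.75,"tz":-2,"rx":-0.2,"ry":0.4,"rz":0,"jaw":4},{"tx":2,"ty":-30.75,"tz":-2.5,"rx":-0.2,"ry":0.4,"rz":0,"jaw":4},{"tx":2,"ty":-30.75,"tz":-2.5,"rx":-0.2,"ry":0.4,"rz":0,"jaw":4}]'
python3 -m handwheel '[{"tx":0,"ty":0,"tz":0,"rx":0,"ry":0,"rz":0,"jaw":4},{"tx":0,"ty":0,"tz":0,"rx":0,"ry":0,"rz":0,"jaw":4}]'
python3 - <<'E'
from h import *
go(np.array([.5453,-.0149,.0188+.24]),-3.0,0)
cv2.imwrite('pics/e.png',cv2.resize(arm.read_camera('side')[150:250,230:330],None,fx=6,fy=6,interpolation=cv2.INTER_CUBIC))
p=np.array(arm.read_state()['tool_pos'])
W=Ro.from_euler('z',-3,degrees=True).apply([[.007,.025,-.055],[-.007,.025,-.055],[-.007,-.025,-.055]])+p
print('pred foot',((proj('side',W)-[230,150]+.5)*6-.5).round())
E
```

```text
time_s: 12.15
tool_pos: [0.5419, -0.0163, 0.227]
tool_rot: [0.002, 1.0, -0.027, -0.005]
contact_force: [0.1, 0.8, -1.7]
gripper_width: 0.539
grip_force: 45.0
time_s: 12.32
tool_pos: [0.5433, -0.0143, 0.2286]
tool_rot: [0.002, 1.0, -0.026, -0.003]
contact_force: [0.3, -0.3, -1.3]
gripper_width: 0.541
grip_force: 45.0
t cm [ 0.2  -0.06  1.14] rot [ 0.18 -0.39 -0.07] tcp [ 0.5453 -0.0149  0.24  ] time 12.3167
pred foot [[276. 272.]
 [309. 279.]
 [350. 223.]]
```

View pics/e.png

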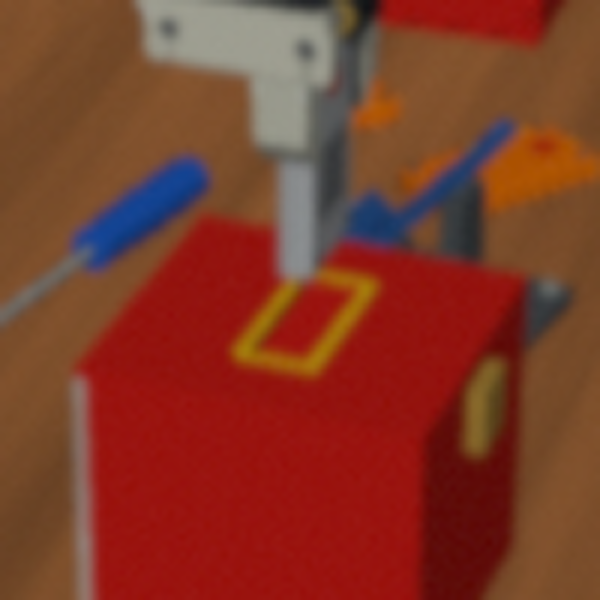

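The foot is seen at (280,275) and (315,280), within a pixel of the prediction, and the slot is below it at (307,322). I lower it into the lid slot.

```bash
python3 -m handwheel '[{"tx":0.2,"ty":0,"tz":-0.5,"rx":0.2,"ry":-0.4,"rz":0,"jaw":4},{"tx":0.2,"ty":0,"tz":-1.5,"rx":0.2,"ry":-0.4,"rz":0,"jaw":4},{"tx":0.2,"ty":0,"tz":-2.5,"rx":0.2,"ry":-0.4,"rz":0,"jaw":4},{"tx":0.2,"ty":0,"tz":-3.2,"rx":0.2,"ry":-0.4,"rz":0,"jaw":4},{"tx":0.2,"ty":0,"tz":-3.8,"rx":0.2,"ry":-0.4,"rz":0,"jaw":4},{"tx":0.2,"ty":0,"tz":-4.4,"rx":0.2,"ry":-0.4,"rz":0,"jaw":4},{"tx":0.2,"ty":0,"tz":-4.5,"rx":0.2,"ry":-0.4,"rz":0,"jaw":4}]'
```

```text
time_s: 12.95
tool_pos: [0.5445, -0.0159, 0.182]
tool_rot: [0.0, 1.0, -0.027, -0.001]
contact_force: [0.0, -0.0, -0.1]
gripper_width: 0.545
grip_force: 45.0
```

The foot is 13 mm below the lid with no contact. I go on down and release.

```bash
python3 -m handwheel '[{"tx":0,"ty":0,"tz":-1,"rx":0,"ry":0,"rz":0,"jaw":4},{"tx":0,"ty":0,"tz":-2,"rx":0,"ry":0,"rz":0,"jaw":4},{"tx":0,"ty":0,"tz":-2.8,"rx":0,"ry":0,"rz":0,"jaw":4},{"tx":0,"ty":0,"tz":-3,"rx":0,"ry":0,"rz":0,"jaw":4},{"tx":0,"ty":0,"tz":-3,"rx":0,"ry":0,"rz":0,"jaw":4},{"tx":0,"ty":0,"tz":-3,"rx":0,"ry":0,"rz":0,"jaw":6},{"tx":0,"ty":0,"tz":-3,"rx":0,"ry":0,"rz":0,"jaw":8},{"tx":0,"ty":0,"tz":-3,"rx":0,"ry":0,"rz":0,"jaw":8},{"tx":0,"ty":0,"tz":-3,"rx":0,"ry":0,"rz":0,"jaw":8},{"tx":0,"ty":0,"tz":-3,"rx":0,"ry":0,"rz":0,"jaw":8},{"tx":0,"ty":0,"tz":-3,"rx":0,"ry":0,"rz":0,"jaw":8},{"tx":0,"ty":0,"tz":-3,"rx":0,"ry":0,"rz":0,"jaw":8}]'
python3 -m handwheel '[{"tx":0,"ty":0,"tz":2,"rx":0,"ry":0,"rz":0,"jaw":8},{"tx":0,"ty":0,"tz":5,"rx":0,"ry":0,"rz":0,"jaw":8},{"tx":0,"ty":0,"tz":8,"rx":0,"ry":0,"rz":0,"jaw":8},{"tx":0,"ty":0,"tz":11,"rx":0,"ry":0,"rz":0,"jaw":8},{"tx":0,"ty":0,"tz":14,"rx":0,"ry":0,"rz":0,"jaw":8},{"tx":0,"ty":0,"tz":16,"rx":0,"ry":0,"rz":0,"jaw":8},{"tx":0,"ty":0,"tz":16,"rx":0,"ry":0,"rz":0,"jaw":8},{"tx":0,"ty":0,"tz":16,"rx":0,"ry":0,"rz":0,"jaw":8}]'
python3 - <<'E'
from h import *
cv2.imwrite('pics/f.png',cv2.resize(arm.read_camera('side')[150:290,140:330],None,fx=4,fy=4,interpolation=cv2.INTER_CUBIC))
E
```

```text
time_s: 13.95
tool_pos: [0.5452, -0.0159, 0.1535]
tool_rot: [0.0, 1.0, -0.027, 0.0]
contact_force: [0.2, -0.3, -0.1]
gripper_width: 0.871
grip_force: 0.0
time_s: 14.62
tool_pos: [0.5457, -0.0159, 0.3144]
tool_rot: [-0.0, 1.0, -0.027, 0.001]
contact_force: [0.3, -0.2, -0.1]
gripper_width: 0.872
grip_force: 0.0
```

View pics/f.png

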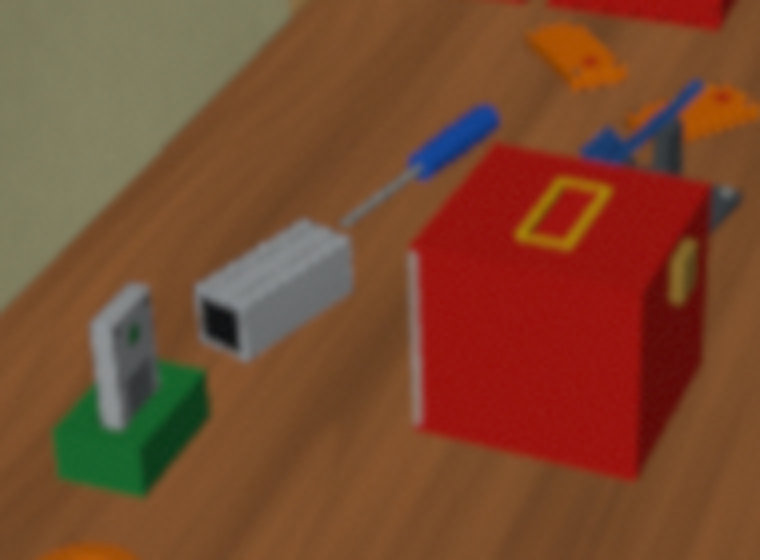

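The plate is gone through the lid slot at (563,212), with nothing sticking out. The good plate still stands at (125,360), and the fingers are clear. I hand in.

```bash
python3 -c "
from station import arm
print(arm.job_done())"
```

```text
the job is handed in; nothing more can be done
None
```

The rejected plate stood released in the white block, was taken again from straight above and dropped through the lid slot into the red box; the job was handed in at about 15 s, with the good plate still standing, the offcut and screwdriver unmoved in the last picture, and no verdict returned.

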